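# Heft the tea tins on the appraisal tray

## Robot

A 6-joint arm with a two-finger parallel gripper is mounted at the origin on the work surface. World frame = base frame: x ahead of the robot, y to its left, z up, the work surface at z = 0. Lengths are in mm, angles in degrees, forces in N, time in s.
With the tool pointing down it reaches from about 350 to 850 mm from the base axis. Payload 8.1 kg.
Tool frame: the origin (TCP) lies between the finger pads; the fingertips stand 11 mm ahead of it and the grasp point (between the pads) lies 8 mm behind it; z points along the fingers, y is the line along which they close (so a half turn about z gives the same grasp; the last joint's range is limited). The gripper opens to 85 mm and grips with 20 to 120 N. Pads are 22 mm wide; open, the fingers measure 114 mm over their backs; the gripper's body (76 mm by 85 mm) begins 54 mm behind the grasp point. The pads swing forward as they close: fully open they stand 13 mm farther back than shut.
Start: joints at [-4.893, 7.471, 85.268, -0, 87.261, -4.893], TCP at [600.004, 0.022, 242.292] pointing down, gripper open.
Joint ranges: [-169.43, 169.43], [-51.17, 129.36], [1.28, 143.12], [-76.62, 256.62], [0, 156.53], [-152.29, 152.29]. Speed limits (degrees/s): [136.94, 136.94, 159.86, 180, 180, 180].

## Interface

Orientations are given as [roll, pitch, yaw] about the fixed x, y, z axes, in that order (R = Rz(yaw) Ry(pitch) Rx(roll)).
In Python, from bench import r, snapshot, get_calibration gives the robot as it stands.
- The arm moves only by the tool step_arm, never from a script. Its argument "rows" is a list of rows, each a list of 2 entries, a list of its own where there are three numbers: the shift along the tool's x, y, z in mm, then the turn about the tool's z in degrees. In form: [[[tx, ty, tz], yaw], ...]. A call has 1 to 12 rows; each row is the pose to reach, as a shift and turn from the pose commanded when the call began, along the tool's axes at that moment; what a row does not reach only later rows make up. A row lasts 1/10 s, in which the tool goes at most 50 mm and 8.59 degrees, less where a joint would pass 70% of its speed; a pose out of reach is approached as far as the arm can. A call with a gripper value outside its range is refused whole. "fingers" is the opening, from 0 (shut) to 1 (fully open), set as the call begins (left out, the last holds). The fingers move at their own pace and stop on an object; "squeeze" is the grip in N (left out, the last holds). Time passes only in rows, so rows that repeat a pose let the fingers close. It gives the time, the measured TCP pose, the force, the opening and the grip force at its end, in the units of the state.
- r.sense(): the state, without advancing time (a new reading comes with each control period).
- snapshot(name): name is "scene" or "side" or "wrist"; returns the picture (400x640x3 uint8, blue, green, red); there is no depth.
- get_calibration(name): a dict with "fovy" (degrees; the focal length in pixels is half the picture's height over the tangent of half this angle, whatever the lens; pixels are square), "cx", "cy" (the principal point, pixels), "dist" ([k1, k2, p1, p2, k3] as OpenCV has them; the pictures are not rectified), "eye" and "orientation" of the camera in the world. Camera axes: x right, y up, looking along -z (the intrinsics and any distortion apply to the point x, -y, -z); pixel columns grow to the right and rows downward; lengths in mm; the calibration is good to about 2 mm. A picture is of the moment at which its call begins: read the wrist's pose just before it. get_calibration takes no time and is no camera call; for the wrist camera it gives the pose at the moment of the call.
- r.hand_in(): hands the job in; it is judged then, once.
The state is a dict: "time": time; "joint_pos": joint angles; "qd": joint speeds; "joint_efforts": joint torques, N m; "tool_pos": TCP position; "tcp_rot": TCP orientation; "ft_force": force on the tool from outside, world axes, zero at the start; "wrist_torque": the same for the moment, N m; "finger_gap": finger opening in mm; "grip_force": force on a finger pad.
Only numpy, scipy, OpenCV 4.12 (cv2) and the standard library are available. Lean on these libraries where they do the work, as an engineer would, in place of code of your own. Each camera call takes 0.05 s, during which the arm holds its last target. There are 200 camera calls.

## Task

Slide the tray with the three closed tins by its brass grip into the slotted runners until it is fully home against the end stop. Then heft the tins one at a time, in order from the robot's left to its right: lift each clear of the tray for about a second and set the lighter ones back upright in their places. Finish holding the heaviest tin up still and upright in the gripper, its bottom at least 12 cm above the table, without disturbing the tile, the bowl or the sugar tongs.

Things in the scene. Friction and masses are not known exactly. Their poses are not given: they have to be found in the camera images.
- tray_grip (a point): centre of the tray's upright brass grip, a plate 14 mm thick along x, 36 mm long along y, reaching 8 to 64 mm above the table; this point is 45 mm above the table. Axes are the tray's: y along the tray to its leading end, z up. Tray spans 25 mm behind to 275 mm ahead of this point; centres of its three bays 70, 150, 230 mm ahead (+y), one tin in each
- tray: loose wooden tray, origin under its middle, 125 mm ahead (+y) of the grip; 96 mm wide (x), 300 long (y). Base 8 mm thick; its sides stick out 11 mm as flanges beyond a low rim 20 mm high. Three bays, 66 mm (x) by at least 76 mm (y), floor 8 mm above the table. Tray with tins weighs about 1 kg and takes some 3 to 12 N to slide on the table
- dock_home (a point): point of the fixed slotted holder where the tray's grip centre lies, with axes parallel, when the tray is fully home; 45 mm above the table. The tray enters along +y (to the robot's left). The slot between the runners begins 115 mm ahead (+y) of this point and ends at the stop 275 mm ahead, which the tray's leading end butts against
- dock: the fixed holder, same axes, origin on the table 125 mm ahead (+y) of dock_home. Two wooden runners 16 mm high, 102 mm apart inside (3 mm play each side of the tray); brass lips 12 mm above the table reach 10 mm inwards over the tray's flanges. Flared brass guides 33 mm long before the runners widen the mouth by about 12 mm each side. End stop 24 mm high
- tin_a_mid (a point): centre (half-way up) of one of three outwardly identical closed round tins: dark green with brass lid and foot band, 54 mm diameter, 76 mm tall, z up. It stands in one of the three bays of the tray, in no fixed order; the letter says nothing about place or weight. Two of the tins weigh 110 to 170 g, the third 340 to 440 g
- tin_b_mid (a point): centre (half-way up) of one of three outwardly identical closed round tins: dark green with brass lid and foot band, 54 mm diameter, 76 mm tall, z up. It stands in one of the three bays of the tray, in no fixed order; the letter says nothing about place or weight. Two of the tins weigh 110 to 170 g, the third 340 to 440 g
- tin_c_mid (a point): centre (half-way up) of one of three outwardly identical closed round tins: dark green with brass lid and foot band, 54 mm diameter, 76 mm tall, z up. It stands in one of the three bays of the tray, in no fixed order; the letter says nothing about place or weight. Two of the tins weigh 110 to 170 g, the third 340 to 440 g
- tin_a: the same tin, at the centre of its underside
- tin_b: the same tin, at the centre of its underside
- tin_c: the same tin, at the centre of its underside
- delft_tile: blue and white tile lying flat, 130 x 130 x 10 mm, origin at the centre of its underside; leave alone
- bowl: pale green porcelain bowl, 110 mm across, 50 mm high, origin under its centre; leave alone
- sugar_tongs: silver sugar tongs lying flat, 130 mm long, 8 mm thick, origin near their middle; leave alone
Mind the look-alikes: they are no part of the job. Leave any blue look-alike of the tin_c alone.

How it is judged (in metres and radians):
On the way, in this order (a step that is already met when the one before it is completed fails the run):
1. the tray is fully home in the runners with the three tins standing in it (y of tray_grip in the frame of dock_home above -0.006 m and z of tray_grip in the frame of dock_home below 0.006 m and x of tray_grip in the frame of dock_home between -0.012 and 0.012 m and angle between the y axis of tray_grip and the y axis of dock_home, either way round below 0.08 rad and z of tin_a_mid in the frame of tray_grip between -0.008 and 0.012 m and x of tin_a_mid in the frame of tray_grip between -0.015 and 0.015 m and y of tin_a_mid in the frame of tray_grip between 0.04 and 0.26 m and angle between each of tin_a_mid, tin_b_mid, tin_c_mid's own z axis and vertical below 0.12 rad and z of tin_b_mid in the frame of tray_grip between -0.008 and 0.012 m and x of tin_b_mid in the frame of tray_grip between -0.015 and 0.015 m and y of tin_b_mid in the frame of tray_grip between 0.04 and 0.26 m and z of tin_c_mid in the frame of tray_grip between -0.008 and 0.012 m and x of tin_c_mid in the frame of tray_grip between -0.015 and 0.015 m and y of tin_c_mid in the frame of tray_grip between 0.04 and 0.26 m), for 0.2 s.
2. the left tin is held clear above the tray while the other two stand in it (((z of tin_a_mid in the frame of tray_grip above 0.012 m and contact force between the fingers and tin_a above 0.5 N and z of each of tin_b_mid, tin_c_mid in the frame of tray_grip below 0.008 m and ((y of tin_b_mid in the frame of tray_grip between 0.11 and 0.19 m and y of tin_c_mid in the frame of tray_grip below 0.11 m) or (y of tin_c_mid in the frame of tray_grip between 0.11 and 0.19 m and y of tin_b_mid in the frame of tray_grip below 0.11 m))) or (z of tin_b_mid in the frame of tray_grip above 0.012 m and contact force between the fingers and tin_b above 0.5 N and z of each of tin_a_mid, tin_c_mid in the frame of tray_grip below 0.008 m and ((y of tin_a_mid in the frame of tray_grip between 0.11 and 0.19 m and y of tin_c_mid in the frame of tray_grip below 0.11 m) or (y of tin_c_mid in the frame of tray_grip between 0.11 and 0.19 m and y of tin_a_mid in the frame of tray_grip below 0.11 m))) or (z of tin_c_mid in the frame of tray_grip above 0.012 m and contact force between the fingers and tin_c above 0.5 N and z of each of tin_a_mid, tin_b_mid in the frame of tray_grip below 0.008 m and ((y of tin_a_mid in the frame of tray_grip between 0.11 and 0.19 m and y of tin_b_mid in the frame of tray_grip below 0.11 m) or (y of tin_b_mid in the frame of tray_grip between 0.11 and 0.19 m and y of tin_a_mid in the frame of tray_grip below 0.11 m))))), for 0.3 s.
3. the middle tin is held clear above the tray while the other two stand in it (((z of tin_a_mid in the frame of tray_grip above 0.012 m and contact force between the fingers and tin_a above 0.5 N and z of each of tin_b_mid, tin_c_mid in the frame of tray_grip below 0.008 m and ((y of tin_b_mid in the frame of tray_grip above 0.19 m and y of tin_c_mid in the frame of tray_grip below 0.11 m) or (y of tin_c_mid in the frame of tray_grip above 0.19 m and y of tin_b_mid in the frame of tray_grip below 0.11 m))) or (z of tin_b_mid in the frame of tray_grip above 0.012 m and contact force between the fingers and tin_b above 0.5 N and z of each of tin_a_mid, tin_c_mid in the frame of tray_grip below 0.008 m and ((y of tin_a_mid in the frame of tray_grip above 0.19 m and y of tin_c_mid in the frame of tray_grip below 0.11 m) or (y of tin_c_mid in the frame of tray_grip above 0.19 m and y of tin_a_mid in the frame of tray_grip below 0.11 m))) or (z of tin_c_mid in the frame of tray_grip above 0.012 m and contact force between the fingers and tin_c above 0.5 N and z of each of tin_a_mid, tin_b_mid in the frame of tray_grip below 0.008 m and ((y of tin_a_mid in the frame of tray_grip above 0.19 m and y of tin_b_mid in the frame of tray_grip below 0.11 m) or (y of tin_b_mid in the frame of tray_grip above 0.19 m and y of tin_a_mid in the frame of tray_grip below 0.11 m))))), for 0.3 s.
4. the right tin is held clear above the tray while the other two stand in it (((z of tin_a_mid in the frame of tray_grip above 0.012 m and contact force between the fingers and tin_a above 0.5 N and z of each of tin_b_mid, tin_c_mid in the frame of tray_grip below 0.008 m and ((y of tin_b_mid in the frame of tray_grip above 0.19 m and y of tin_c_mid in the frame of tray_grip between 0.11 and 0.19 m) or (y of tin_c_mid in the frame of tray_grip above 0.19 m and y of tin_b_mid in the frame of tray_grip between 0.11 and 0.19 m))) or (z of tin_b_mid in the frame of tray_grip above 0.012 m and contact force between the fingers and tin_b above 0.5 N and z of each of tin_a_mid, tin_c_mid in the frame of tray_grip below 0.008 m and ((y of tin_a_mid in the frame of tray_grip above 0.19 m and y of tin_c_mid in the frame of tray_grip between 0.11 and 0.19 m) or (y of tin_c_mid in the frame of tray_grip above 0.19 m and y of tin_a_mid in the frame of tray_grip between 0.11 and 0.19 m))) or (z of tin_c_mid in the frame of tray_grip above 0.012 m and contact force between the fingers and tin_c above 0.5 N and z of each of tin_a_mid, tin_b_mid in the frame of tray_grip below 0.008 m and ((y of tin_a_mid in the frame of tray_grip above 0.19 m and y of tin_b_mid in the frame of tray_grip between 0.11 and 0.19 m) or (y of tin_b_mid in the frame of tray_grip above 0.19 m and y of tin_a_mid in the frame of tray_grip between 0.11 and 0.19 m))))), for 0.3 s.
At the end, for the whole second after the job is handed in: The heaviest tin is held still in the fingers, underside over 110 mm above the table, within 15 degrees of upright; the other two stand upright in the tray, each pressing on it with under 2.4 N (so neither is the heaviest); the tray is within 10 mm of home between the runners (y of tray_grip in the frame of dock_home above -0.01 m and z of tray_grip in the frame of dock_home below 0.006 m and x of tray_grip in the frame of dock_home between -0.012 and 0.012 m and angle between the y axis of tray_grip and the y axis of dock_home, either way round below 0.08 rad and (((z of tin_b_mid in the frame of tray_grip between -0.008 and 0.012 m and x of tin_b_mid in the frame of tray_grip between -0.015 and 0.015 m and y of tin_b_mid in the frame of tray_grip between 0.04 and 0.26 m and angle between tin_b_mid's own z axis and vertical below 0.12 rad) and contact force between each of tin_b, tin_c and tray below 2.4 N and (z of tin_c_mid in the frame of tray_grip between -0.008 and 0.012 m and x of tin_c_mid in the frame of tray_grip between -0.015 and 0.015 m and y of tin_c_mid in the frame of tray_grip between 0.04 and 0.26 m and angle between tin_c_mid's own z axis and vertical below 0.12 rad) and height (world z) of tin_a above 0.11 m and angle between tin_a_mid's own z axis and vertical below 0.26 rad and linear speed of tin_a below 0.03 m/s and contact force between the fingers and tin_a above 1 N and contact force between tin_a and tin_b below 0.05 N and contact force between tin_a and tin_c below 0.05 N) or ((z of tin_a_mid in the frame of tray_grip between -0.008 and 0.012 m and x of tin_a_mid in the frame of tray_grip between -0.015 and 0.015 m and y of tin_a_mid in the frame of tray_grip between 0.04 and 0.26 m and angle between tin_a_mid's own z axis and vertical below 0.12 rad) and contact force between each of tin_a, tin_c and tray below 2.4 N and (z of tin_c_mid in the frame of tray_grip between -0.008 and 0.012 m and x of tin_c_mid in the frame of tray_grip between -0.015 and 0.015 m and y of tin_c_mid in the frame of tray_grip between 0.04 and 0.26 m and angle between tin_c_mid's own z axis and vertical below 0.12 rad) and height (world z) of tin_b above 0.11 m and angle between tin_b_mid's own z axis and vertical below 0.26 rad and linear speed of tin_b below 0.03 m/s and contact force between the fingers and tin_b above 1 N and contact force between tin_b and tin_a below 0.05 N and contact force between tin_b and tin_c below 0.05 N) or ((z of tin_a_mid in the frame of tray_grip between -0.008 and 0.012 m and x of tin_a_mid in the frame of tray_grip between -0.015 and 0.015 m and y of tin_a_mid in the frame of tray_grip between 0.04 and 0.26 m and angle between tin_a_mid's own z axis and vertical below 0.12 rad) and contact force between each of tin_a, tin_b and tray below 2.4 N and (z of tin_b_mid in the frame of tray_grip between -0.008 and 0.012 m and x of tin_b_mid in the frame of tray_grip between -0.015 and 0.015 m and y of tin_b_mid in the frame of tray_grip between 0.04 and 0.26 m and angle between tin_b_mid's own z axis and vertical below 0.12 rad) and height (world z) of tin_c above 0.11 m and angle between tin_c_mid's own z axis and vertical below 0.26 rad and linear speed of tin_c below 0.03 m/s and contact force between the fingers and tin_c above 1 N and contact force between tin_c and tin_a below 0.05 N and contact force between tin_c and tin_b below 0.05 N))); the arm keeps its last pose, push and grip.
It fails at once if a bystander was moved by more than 20 mm (distance of any of delft_tile, bowl, sugar_tongs from where it was at the start of the episode above 0.02 m).
It fails at once if a tin was tipped over (angle between any of tin_a_mid, tin_b_mid, tin_c_mid's own z axis and vertical above 0.7 rad).
It also fails if it takes over 72 s, if anything falls off the work surface, if the arm or the gripper's body presses on something with over 40 N, if the wrist force passes 120 N, or if a joint passes its speed limit or range.

## Working session

There is one attempt and no reset: what is moved stays moved. The work goes in short steps, Python scripts to look and compute and a tool call to move; the robot and the scene stay as the last step left them, time stands still between calls to the robot, and variables do not carry over. Pictures are saved under pics/ and viewed, at most 10 in all, crops included, and the job is handed in when it is done.

Besides the shell and the picture viewer there is one more tool, called as name(argument=value, ...), one argument or row to a line, values as JSON. step_arm: Moves the arm, as the interface text tells. Its arguments: {"type":"object","properties":{"rows":{"type":"array"},"fingers":{"type":"number"},"squeeze":{"type":"number"}},"required":["rows"]}

```bash
ls; mkdir -p pics; python3 - <<'E'
from bench import r,snapshot,get_calibration
import cv2
print(r.sense())
for n in("scene","side"):
    print(n,get_calibration(n)); cv2.imwrite(f"pics/{n}0.png",snapshot(n))
E
```

```text
pics
{'time': 0.0, 'joint_pos': array([-4.89207926e+00,  7.51184478e+00,  8.53281185e+01,  1.27403301e-04,
        8.72604330e+01, -4.89302530e+00]), 'qd': array([-0.04496998,  0.08902278,  0.08948969, -0.17525459,  0.01143105,
       -0.03830089]), 'joint_efforts': array([-1.90700346e-03, -5.69404185e+01, -5.00557995e+01, -2.19391650e-04,
        1.44415747e-02,  7.24149572e-05]), 'tool_pos': array([5.99491641e+02, 7.69076905e-02, 2.41289543e+02]), 'tcp_rot': array([-1.79899980e+02, -8.69014223e-03,  9.00009323e+01]), 'ft_force': array([ 0.41542257, -0.15903098, -0.88411432]), 'wrist_torque': array([0.0590361 , 0.00501627, 0.01544307]), 'grip_force': 0.0, 'finger_gap': 85.54221730476752}
scene {'fovy': 45.33749601276982, 'cx': 325.42058339824996, 'cy': 196.8028311188483, 'dist': array([0.00198111, 0.        , 0.        , 0.        , 0.        ]), 'eye': array([1468.96239559,  624.5693287 ,  926.76958098]), 'orientation': array([ 51.0727396 ,   0.29146737, 122.34309097])}
side {'fovy': 48.7906199072746, 'cx': 320.58382440442966, 'cy': 197.82726725360237, 'dist': array([-0.12383724,  0.        ,  0.        ,  0.        ,  0.        ]), 'eye': array([ 475.75602191, -689.5294682 ,  622.25561715]), 'orientation': array([54.2485562 ,  0.9061182 , -7.67558973])}
```

View pics/scene0.png

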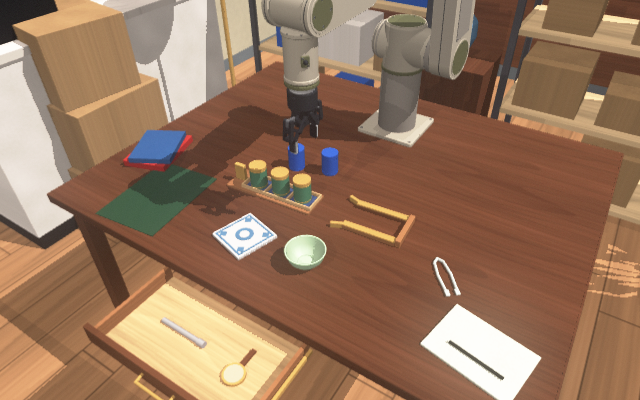

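View pics/side0.png

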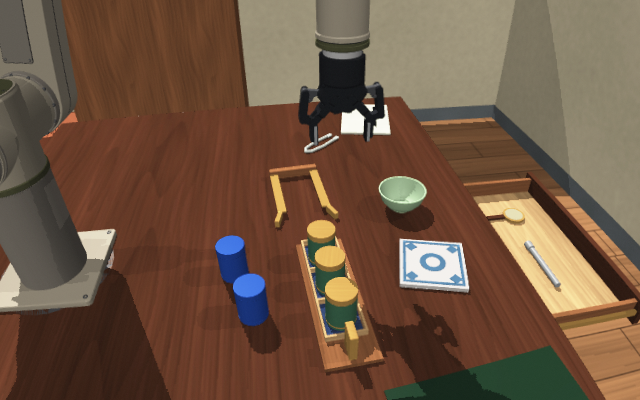

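The scene view shows the tray with tins at (258,175), (280,181) and (302,189), with the grip at (240,172) and the dock around (380,220). The side view shows the lids at (322,230), (330,257) and (341,289), the grip at (350,340) and the dock at (300,190). Blue decoys stand beside the tray.

```bash
cat > h.py <<'E'
import numpy as np, cv2
from scipy.spatial.transform import Rotation as Ro
def cam(c):
    f=200/np.tan(np.radians(c["fovy"])/2)
    return np.array([[f,0,c["cx"]],[0,f,c["cy"]],[0,0,1.]]),np.asarray(c["dist"],float),np.asarray(c["eye"]),Ro.from_euler("xyz",c["orientation"],degrees=True).as_matrix()
def ray(c,uv):
    K,d,e,R=cam(c); p=cv2.undistortPoints(np.array([[uv]],float),K,d)[0,0]
    v=R@np.array([p[0],-p[1],-1]); return e,v/np.linalg.norm(v)
def plane(c,uv,z):
    e,v=ray(c,uv); return e+v*(z-e[2])/v[2]
def tri(c1,u1,c2,u2):
    A=np.zeros((3,3));b=np.zeros(3)
    for c,u in((c1,u1),(c2,u2)):
        e,v=ray(c,u);P=np.eye(3)-np.outer(v,v);A+=P;b+=P@e
    return np.linalg.solve(A,b)
def proj(c,X):
    K,d,e,R=cam(c); p=R.T@(np.asarray(X,float)-e); p=np.array([p[0],-p[1],-p[2]])
    return cv2.projectPoints(p[None],np.zeros(3),np.zeros(3),K,d)[0].ravel()
E
python3 - <<'E'
from h import *; from bench import get_calibration
rois={"scene":(220,150,430,255),"side":(255,155,390,380)}
for n in rois:
    c=get_calibration(n);im=cv2.imread(f"pics/{n}0.png");h=cv2.cvtColor(im,cv2.COLOR_BGR2HSV)
    x0,y0,x1,y1=rois[n]
    m=cv2.inRange(h,(14,120,110),(28,255,255));k=np.zeros_like(m);k[y0:y1,x0:x1]=m[y0:y1,x0:x1]
    N,_,s,ce=cv2.connectedComponentsWithStats(k)
    for i in range(1,N):
        if s[i,4]>15: print(n,s[i],ce[i].round(1),plane(c,ce[i],80).round(0))
    cr=im[y0:y1,x0:x1]; sc=3.8 if n=="scene" else 2.6
    cv2.imwrite(f"pics/{n}0c.png",cv2.resize(cr,None,fx=sc,fy=sc,interpolation=cv2.INTER_CUBIC))
E
```

```text
scene [248 160  19  13 201] [257.  165.8] [ 569. -198.   80.]
scene [234 162  14  19 187] [240.5 170.7] [ 615. -225.   80.]
scene [270 166  19  14 215] [279.3 172.6] [ 561. -119.   80.]
scene [292 173  19  15 223] [301.4 179.9] [556. -42.  80.]
scene [350 195  59  26 395] [378.2 208.3] [551. 209.  80.]
scene [330 220  67  24 471] [362.9 229.9] [649. 216.  80.]
side [309 169  30  50 449] [322.1 193.1] [573.  75.  80.]
side [270 174  17  53 436] [277.7 197.7] [478.  73.  80.]
side [307 220  29  23 538] [320.7 230.7] [554. -48.  80.]
side [315 245  31  27 650] [329.7 258.1] [ 559. -125.   80.]
side [345 263   4  12  20] [346.3 269. ] [ 584. -157.   80.]
side [325 276  34  30 789] [341.2 290.8] [ 566. -205.   80.]
side [324 310  45  51 577] [351.6 337.3] [ 566. -298.   80.]
```

View pics/scene0c.png

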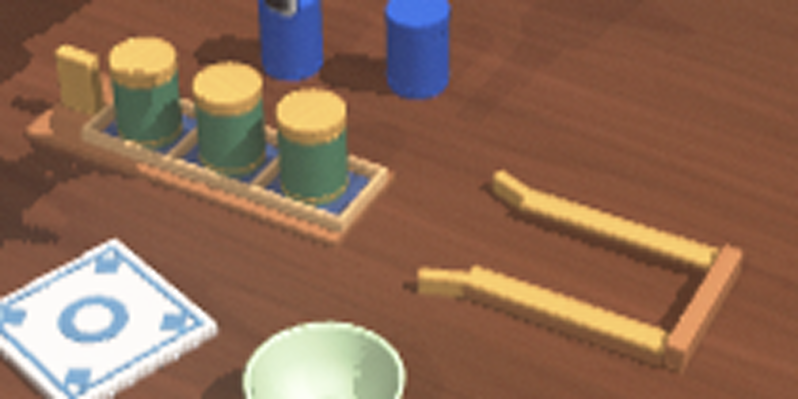

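View pics/side0c.png

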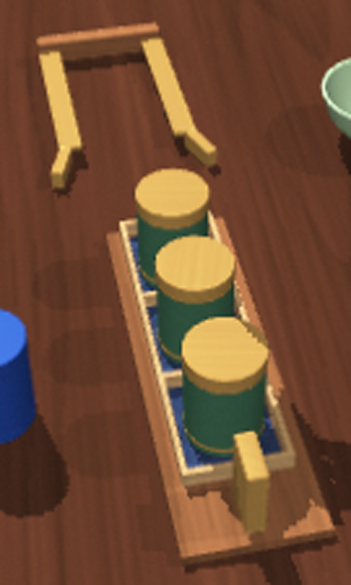

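The crops show the tray's corners, the grip plate, the dock lips, flares and end stop clearly. Next I'll turn these into points.

```bash
python3 - <<'E'
from h import *; from bench import get_calibration
S=get_calibration("scene");D=get_calibration("side")
s=lambda x,y:(220+x/3.8,150+y/3.8)
d=lambda x,y:(255+x/2.6,155+y/2.6)
P=lambda t,a:print(t,np.round(a,1))
for a,b in(((257,165.8),(341.2,290.8)),((279.3,172.6),(329.7,258.1)),((301.4,179.9),(320.7,230.7))):P("lid",tri(S,a,D,b))
P("gripTop s",plane(S,s(77,50),64));P("gripTop d",plane(D,d(249,452),64))
for t,x,y,z in(("grip bot front-left",237,517,8),("grip bot front-right",247,530,8),("tray near L",187,560,8),("tray near R",333,533,8),("tray far L",108,235,8),("rim farL",120,222,20),("rim farR",210,210,20),("rim nearL",185,470,20),("rim nearR",297,460,20),
 ("stop farL",38,40,24),("stop farR",157,25,24),("stop nearL",40,52,24),("stop nearR",160,36,24),
 ("lipL out far",40,55,16),("lipL in far",62,52,16),("lipL in near",80,148,16),("lipL out near",58,148,16),("lipR in far",142,40,16),("lipR out far",163,38,16),("lipR in near",178,135,16),("lipR out near",192,125,16),("flareL",58,185,16),("flareR",208,162,16)):P("side "+t,plane(D,d(x,y),z))
for t,x,y,z in(("tray farR",330,242,8),("rim farR",338,222,20),("rim farL",390,172,20),("rim nearR",85,130,20),("tray nearR",28,130,8),("stop far L",742,250,24),("stop nearL",722,248,24),("stop nearR",668,345,24),("stop farR",686,352,24),
("lipL out far",718,250,16),("lipL in far",708,265,16),("lipL in near",515,205,16),("lipL out near",528,188,16),("lipR out far",660,355,16),("lipR in far",668,335,16),("lipR in near",480,266,16),("lipR out near",470,284,16),("flareL",497,175,16),("flareR",420,275,16)):P("scene "+t,plane(S,s(x,y),z))
E
```

```text
lid [ 566.4 -201.6   77.1]
lid [ 559.2 -121.9   77.3]
lid [553.8 -44.5  77.3]
gripTop s [ 568.4 -267.9   64. ]
gripTop d [ 570.4 -270.3   64. ]
side grip bot front-left [ 563.3 -276.3    8. ]
side grip bot front-right [ 567.7 -286.5    8. ]
side tray near L [ 528.2 -302.     8. ]
side tray near R [ 619.5 -296.9    8. ]
side tray far L [508.1  -2.5   8. ]
side rim farL [518.3  -2.   20. ]
side rim farR [591.3   1.6  20. ]
side rim nearL [ 535.3 -245.1   20. ]
side rim nearR [ 606.9 -248.2   20. ]
side stop farL [464.6 274.6  24. ]
side stop farR [583.8 283.7  24. ]
side stop nearL [465.7 252.4  24. ]
side stop nearR [584.1 262.7  24. ]
side lipL out far [465.4 259.6  16. ]
side lipL in far [487.  261.5  16. ]
side lipL in near [493.7 104.6  16. ]
side lipL out near [474.7 107.5  16. ]
side lipR in far [567.  270.9  16. ]
side lipR out far [588.  271.3  16. ]
side lipR in near [580.5 110.1  16. ]
side lipR out near [594.9 122.8  16. ]
side flareL [471.9  56.8  16. ]
side flareR [600.4  68.2  16. ]
scene tray farR [605.6   8.    8. ]
scene rim farR [594.2   8.1  20. ]
scene rim farL [521.1   8.9  20. ]
scene rim nearR [ 607.3 -233.2   20. ]
scene tray nearR [ 621.1 -284.8    8. ]
scene stop far L [464.1 286.5  24. ]
scene stop nearL [470.  272.8  24. ]
scene stop nearR [585.9 284.1  24. ]
scene stop farR [585.6 298.   24. ]
scene lipL out far [464.8 268.1  16. ]
scene lipL in far [484.5 268.9  16. ]
scene lipL in near [499.9 111.3  16. ]
scene lipL out near [476.2 109.7  16. ]
scene lipR out far [590.3 280.7  16. ]
scene lipR in far [568.8 276.6  16. ]
scene lipR in near [576.2 124.4  16. ]
scene lipR out near [597.4 128.2  16. ]
scene flareL [474.9  80.7  16. ]
scene flareR [608.7  91.5  16. ]
```

```bash
python3 - <<'E'
from bench import r,snapshot,get_calibration
import cv2
print(get_calibration("wrist")); cv2.imwrite("pics/w0.png",snapshot("wrist"))
E
```

```text
{'fovy': 65.56854906008212, 'cx': 321.335866071258, 'cy': 196.04051365332177, 'dist': array([-0.03717094,  0.        ,  0.        ,  0.        ,  0.        ]), 'eye': array([599.29276926,  77.02931481, 371.53926956]), 'orientation': array([-17.61334996,   0.10874581,   0.05144104])}
```

View pics/w0.png

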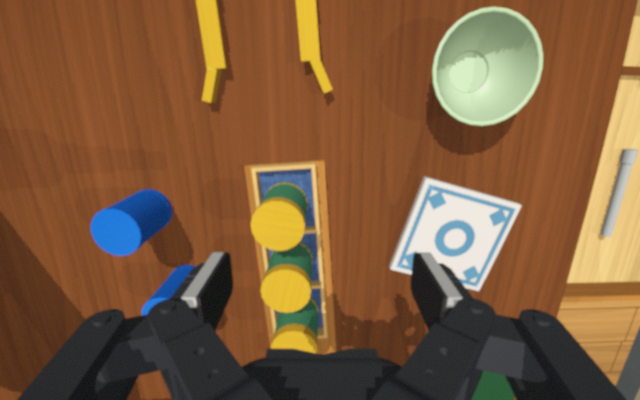

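The wrist view shows both lips (mouth at (226,68) and (301,62)), flares, the tray's leading end at (246,167) to (324,161), and the lids.

```bash
python3 - <<'E'
from h import *; from bench import get_calibration
W=get_calibration("wrist");im=cv2.imread("pics/w0.png");h=cv2.cvtColor(im,cv2.COLOR_BGR2HSV)
m=cv2.inRange(h,(20,150,120),(32,255,255))
def fit(p): 
    p=np.array(p);a=np.polyfit(p[:,1],p[:,0],1);return np.degrees(np.arctan(-a[0])).round(2),a
L=[];R=[]
for v in range(2,56,3):
    x=np.where(m[v,150:360])[0]+150; g=np.argmax(np.diff(x)); L.append(plane(W,(x[g]+.5,v),16)[:2]);R.append(plane(W,(x[g+1]-.5,v),16)[:2])
for p in(L,R): y,a=fit(p);print("lip",y,np.round(p[0],1),np.round(p[-1],1))
aL=fit(L)[1];aR=fit(R)[1];ac=(aL+aR)/2;print("dock axis deg",np.degrees(np.arctan(-ac[0])),"x at y=112,0,-7,-268",np.polyval(ac,[112,0,-7,-268]),"width",np.polyval(aR,120)-np.polyval(aL,120))
for v in(170,200,230,260): print(v,[tuple(h[v,u]) for u in range(236,264,3)],'|',[tuple(h[v,u]) for u in range(306,334,3)])
for t,uv,z in(("trayL",(246,167),8),("trayR",(324,161),8)):print(t,plane(W,uv,z).round(1))
E
```

```text
lip 4.46 [491.7 171.6] [495. 123.]
lip 4.18 [572.4 170.9] [575.6 122.6]
dock axis deg 4.319765668879341 x at y=112,0,-7,-268 [536.38558448 544.84576354 545.37452473 565.08976345] width 80.05816316481577
170 [(np.uint8(12), np.uint8(175), np.uint8(140)), (np.uint8(12), np.uint8(174), np.uint8(141)), (np.uint8(11), np.uint8(168), np.uint8(135)), (np.uint8(15), np.uint8(171), np.uint8(177)), (np.uint8(16), np.uint8(174), np.uint8(186)), (np.uint8(19), np.uint8(134), np.uint8(221)), (np.uint8(20), np.uint8(114), np.uint8(242)), (np.uint8(20), np.uint8(117), np.uint8(227)), (np.uint8(19), np.uint8(115), np.uint8(223)), (np.uint8(19), np.uint8(109), np.uint8(218))] | [(np.uint8(113), np.uint8(80), np.uint8(105)), (np.uint8(115), np.uint8(75), np.uint8(105)), (np.uint8(20), np.uint8(113), np.uint8(226)), (np.uint8(19), np.uint8(129), np.uint8(206)), (np.uint8(16), np.uint8(169), np.uint8(199)), (np.uint8(16), np.uint8(168), np.uint8(204)), (np.uint8(16), np.uint8(166), np.uint8(192)), (np.uint8(12), np.uint8(168), np.uint8(141)), (np.uint8(12), np.uint8(168), np.uint8(141)), (np.uint8(12), 
[... 2161 characters left out ...]
30)), (np.uint8(11), np.uint8(171), np.uint8(134)), (np.uint8(14), np.uint8(172), np.uint8(162)), (np.uint8(16), np.uint8(172), np.uint8(188)), (np.uint8(18), np.uint8(142), np.uint8(203))] | [(np.uint8(72), np.uint8(118), np.uint8(93)), (np.uint8(71), np.uint8(108), np.uint8(87)), (np.uint8(73), np.uint8(21), np.uint8(85)), (np.uint8(109), np.uint8(120), np.uint8(127)), (np.uint8(16), np.uint8(80), np.uint8(195)), (np.uint8(19), np.uint8(125), np.uint8(220)), (np.uint8(16), np.uint8(165), np.uint8(193)), (np.uint8(16), np.uint8(167), np.uint8(202)), (np.uint8(15), np.uint8(172), np.uint8(169)), (np.uint8(12), np.uint8(174), np.uint8(145))]
trayL [508.6  -2.1   8. ]
trayR [602.    5.2   8. ]
```

step_arm(
  rows=[
    [[-20,-2,0],0],
    [[-60,-7,10],0],
    [[-100,-11,30],-1],
    [[-140,-16,50],-2],
    [[-180,-21,70],-3],
    [[-220,-25,85],-4],
    [[-250,-29,92],-4.3],
    [[-265,-31,92],-4.3],
    [[-269,-31,92],-4.3],
    [[-269,-31,92],-4.3],
  ],
  fingers=1,
  squeeze=40,
)

```text
time: 1.15
tool_pos: [569.5, -268.8, 150.9]
tcp_rot: [179.9, 0.0, 94.3]
ft_force: [-0.5, -0.2, -0.7]
finger_gap: 85.6
grip_force: 0.0
```

```bash
python3 - <<'E'
from h import *
from bench import r,snapshot,get_calibration
s=r.sense();print(s["time"],s["tool_pos"],s["tcp_rot"],s["ft_force"])
W=get_calibration("wrist");im=snapshot("wrist");cv2.imwrite("pics/w1.png",im)
h=cv2.cvtColor(im,cv2.COLOR_BGR2HSV)
m=cv2.inRange(h,(18,150,110),(32,255,255))
N,_,st,ce=cv2.connectedComponentsWithStats(m)
for i in range(1,N):
    if st[i,4]>60: print(st[i],ce[i].round(1),plane(W,ce[i],64).round(1),plane(W,ce[i],84).round(1))
E
```

```text
1.15 [ 569.51415071 -268.78773764  150.94669872] [1.79948552e+02 4.69599777e-03 9.42709228e+01] [-0.46217485 -0.21694626 -0.67051558]
[ 283    0   81   28 1585] [323.4  10.8] [ 560.6 -139.8   64. ] [ 560.9 -144.6   84. ]
[ 282   71   89   90 6106] [325.4 115.8] [ 567.  -203.5   64. ] [ 566.6 -202.5   84. ]
[ 314  171   21   61 1179] [323.7 201.7] [ 570.6 -265.1   64. ] [ 569.9 -258.3   84. ]
```

View pics/w1.png

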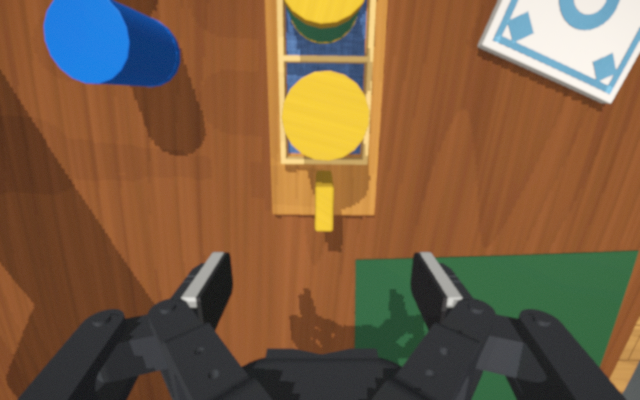

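The wrist view shows the grip plate centred at (324,205), its sides parallel to the fingers, and the tray edges vertical. It's aligned, so I'll descend and grip.

step_arm(
  rows=[
    [[0,1,15],0],
    [[0,1,50],0],
    [[0,1,85],0],
    [[0,1,105],0],
    [[0,1,112],0],
    [[0,1,113],0],
  ],
)

```text
time: 1.8
tool_pos: [569.5, -267.4, 35.8]
tcp_rot: [-179.9, -0.1, 94.4]
ft_force: [0.2, -0.9, -0.7]
finger_gap: 85.5
grip_force: 0.0
```

step_arm(
  rows=[
    [[0,0,0],0],
    [[0,0,0],0],
    [[0,0,0],0],
    [[0,0,0],0],
    [[0,0,0],0],
    [[0,0,0],0],
    [[0,0,0],0],
    [[0,0,0],0],
  ],
  fingers=0,
  squeeze=60,
)

```text
time: 2.6
tool_pos: [570.7, -269.2, 38.1]
tcp_rot: [179.9, 0.0, 94.3]
ft_force: [1.4, 1.1, 5.5]
finger_gap: 13.1
grip_force: 60.4
```

```bash
python3 - <<'E'
from h import *
from bench import r,snapshot,get_calibration
s=r.sense();print(s["time"],s["tool_pos"],s["tcp_rot"],s["ft_force"])
W=get_calibration("wrist");im=snapshot("wrist");cv2.imwrite("pics/w2.png",im)
E
```

```text
2.6 [ 570.69474373 -269.24866094   38.13022938] [1.79914686e+02 4.14520149e-02 9.42755725e+01] [1.35256193 1.05213194 5.5458153 ]
```

View pics/w2.png

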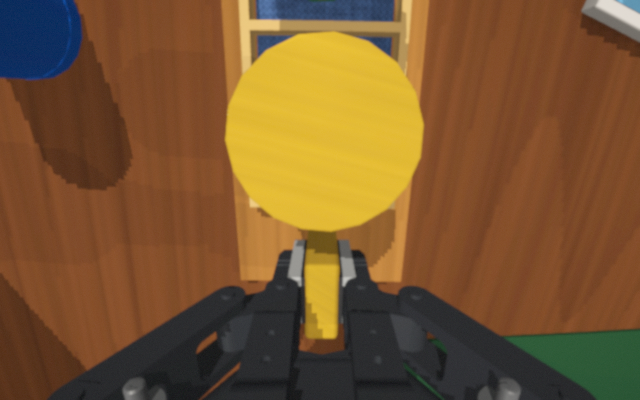

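Tray gripped. I'll slide forward 50 mm with a 6 mm lateral correction, then look at the fit.

step_arm(
  rows=[
    [[1,0,0],0],
    [[3,0,0],0],
    [[7,-1,0],0],
    [[13,-1.5,0],0],
    [[20,-2.5,0],0],
    [[28,-3.5,0],0],
    [[36,-5,0],0],
    [[43,-5.5,0],0],
    [[47,-6,0],0],
    [[49,-6,0],0],
    [[50,-6,0],0],
    [[50,-6,0],0],
  ],
)

```text
time: 3.85
tool_pos: [560.7, -221.0, 38.1]
tcp_rot: [179.9, 0.2, 94.3]
ft_force: [0.9, -6.4, 4.5]
finger_gap: 13.0
grip_force: 59.3
```

```bash
python3 - <<'E'
from h import *
from bench import r,snapshot,get_calibration
s=r.sense();print(s["time"],s["tool_pos"],s["tcp_rot"],s["ft_force"],s["finger_gap"])
a=snapshot("scene")[150:255,220:430];b=snapshot("side")[155:380,255:390]
cv2.imwrite("pics/f1.png",np.hstack([cv2.resize(a,(560,280),interpolation=2),cv2.resize(b,(168,280),interpolation=2)]))
cv2.imwrite("pics/b1.png",cv2.resize(b,(351,585),interpolation=2));cv2.imwrite("pics/w3.png",snapshot("wrist"))
im=cv2.imread("pics/w3.png");h=cv2.cvtColor(im,cv2.COLOR_BGR2HSV);W=get_calibration("wrist")
# lighter rim/flange edges vs dark table: tray lateral extents at z=8
g=cv2.Sobel(cv2.GaussianBlur(im,(3,5),0)[:,:,2].astype(np.float32),cv2.CV_32F,1,0)
for v in(5,30,60,100,180,250):
    l=170+np.argmax(g[v,170:250]);q=395+np.argmin(g[v,395:460]);print(v,l,q,plane(W,(l,v),8).round(1),plane(W,(q,v),8).round(1))
E
```

```text
3.85 [ 560.7231227  -221.04305486   38.11827323] [1.79936143e+02 1.56563285e-01 9.43044543e+01] [ 0.92200349 -6.39917872  4.54100253] 13.009254041791166
5 236 427 [ 512.3 -106.3    8. ] [599.8 -99.5   8. ]
30 238 424 [ 513.3 -116.7    8. ] [ 600.1 -110.     8. ]
60 223 422 [ 506.1 -130.4    8. ] [ 601.3 -123.1    8. ]
100 227 418 [ 507.9 -148.8    8. ] [ 602.4 -141.6    8. ]
180 232 411 [ 510.1 -189.7    8. ] [ 605.4 -182.5    8. ]
250 238 404 [ 513.  -231.2    8. ] [ 608.3 -224.     8. ]
```

View pics/b1.png

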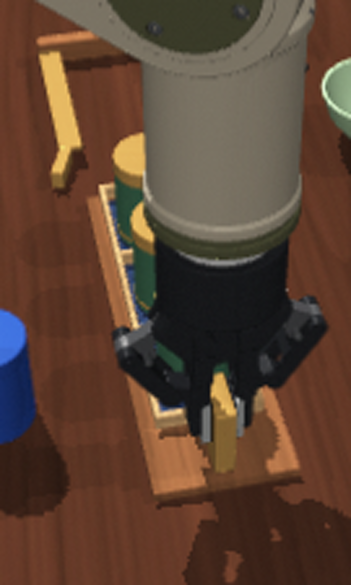

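The side view shows the tray lined up below the dock, and the measured tray axis lies within 1 mm of the dock axis. Sliding in.

step_arm(
  rows=[
    [[2,0,0],0],
    [[6,0,0],0],
    [[13,0,0],0],
    [[22,0,0],0],
    [[32,0,0],0],
    [[42,0,0],0],
    [[52,0,0],0],
    [[62,0,0],0],
    [[71,0,0],0],
    [[77,0,0],0],
    [[80,0,0],0],
    [[80,0,0],0],
  ],
)

```text
time: 5.2
tool_pos: [554.8, -140.7, 38.1]
tcp_rot: [179.9, 0.1, 94.3]
ft_force: [-0.6, -4.0, 5.0]
finger_gap: 13.5
grip_force: 59.4
```

step_arm(
  rows=[
    [[2,0,0],0],
    [[6,0,0],0],
    [[13,0,0],0],
    [[22,0,0],0],
    [[32,0,0],0],
    [[44,0,0],0],
    [[56,0,0],0],
    [[68,0,0],0],
    [[79,0,0],0],
    [[86,0,0],0],
    [[90,0,0],0],
    [[90,0,0],0],
  ],
)

```text
time: 6.4
tool_pos: [548.1, -50.7, 38.1]
tcp_rot: [179.9, 0.1, 94.3]
ft_force: [0.5, -2.7, 6.5]
finger_gap: 13.6
grip_force: 59.5
```

step_arm(
  rows=[
    [[2,0,0],0],
    [[5,0,0],0],
    [[10,0,0],0],
    [[16,0,0],0],
    [[22,0,0],0],
    [[27,0,0],0],
    [[30,0,0],0],
    [[32,0,0],0],
    [[34,0,0],0],
    [[36,0,0],0],
    [[38,0,0],0],
    [[38,0,0],0],
  ],
)

```text
time: 7.6
tool_pos: [545.4, -13.6, 38.1]
tcp_rot: [179.9, 0.2, 94.3]
ft_force: [0.8, -8.0, 6.3]
finger_gap: 13.4
grip_force: 59.5
```

step_arm(
  rows=[
    [[1,0,0],0],
    [[2,0,0],0],
    [[3,0,0],0],
    [[4,0,0],0],
    [[5,0,0],0],
    [[6,0,0],0],
    [[6,0,0],0],
  ],
)

```text
time: 8.3
tool_pos: [544.9, -7.8, 38.1]
tcp_rot: [179.9, 0.2, 94.3]
ft_force: [0.2, -7.6, 6.3]
finger_gap: 13.5
grip_force: 59.5
```

step_arm(
  rows=[
    [[1,0,0],0],
    [[2,0,0],0],
    [[3,0,0],0],
    [[4,0,0],0],
    [[5,0,0],0],
    [[6,0,0],0],
    [[6,0,0],0],
  ],
)

```text
time: 9.0
tool_pos: [544.5, -1.8, 38.1]
tcp_rot: [179.9, 0.2, 94.3]
ft_force: [0.3, -9.2, 6.7]
finger_gap: 13.3
grip_force: 59.5
```

step_arm(
  rows=[
    [[1,0,0],0],
    [[2,0,0],0],
    [[3,0,0],0],
    [[4,0,0],0],
    [[5,0,0],0],
    [[6,0,0],0],
    [[6,0,0],0],
  ],
)

```text
time: 9.7
tool_pos: [545.1, 0.4, 38.4]
tcp_rot: [179.8, 0.5, 94.3]
ft_force: [6.1, -27.9, 1.2]
finger_gap: 13.4
grip_force: 59.0
```

Contact with the stop at 28 N. Relieving the push, opening and lifting.

step_arm(
  rows=[
    [[-2,0,0],0],
    [[-3.5,0,0],0],
    [[-3.5,0,0],0],
  ],
)

```text
time: 10.0
tool_pos: [544.9, 0.2, 38.1]
tcp_rot: [179.9, 0.2, 94.3]
ft_force: [3.6, -9.6, 2.5]
finger_gap: 13.5
grip_force: 59.4
```

step_arm(
  rows=[
    [[0,0,0],0],
    [[0,0,0],0],
    [[0,0,0],0],
    [[0,0,0],0],
    [[0,0,-10],0],
    [[0,0,-40],0],
    [[0,0,-80],0],
    [[0,0,-115],0],
    [[15,0,-135],0],
    [[45,0,-140],0],
    [[60,0,-140],0],
    [[60,0,-140],0],
  ],
  fingers=1,
)

```text
time: 11.2
tool_pos: [538.8, 64.0, 177.5]
tcp_rot: [180.0, -0.0, 94.5]
ft_force: [-0.8, 0.3, 0.3]
finger_gap: 85.6
grip_force: 0.0
```

```bash
python3 - <<'E'
from h import *
from bench import r,snapshot,get_calibration
s=r.sense();print(s["time"],s["tool_pos"],s["tcp_rot"],s["ft_force"],s["finger_gap"])
W=get_calibration("wrist");im=snapshot("wrist");cv2.imwrite("pics/w4.png",im)
h=cv2.cvtColor(im,cv2.COLOR_BGR2HSV)
m=cv2.inRange(h,(18,150,110),(32,255,255))
for c in cv2.findContours(m,0,2)[0]:
    if cv2.contourArea(c)>300:
        (u,v),q=cv2.minEnclosingCircle(c);p=plane(W,(u,v),84);e=plane(W,(u+q,v),84);print(cv2.boundingRect(c),round(u),round(v),p.round(1),"diam",2*np.linalg.norm(e-p).round(1))
E
```

```text
11.2 [538.76277141  63.98020229 177.50852748] [ 1.79992675e+02 -2.19897371e-02  9.44505033e+01] [-0.78336433  0.29831261  0.26441902] 85.562975864014
(288, 164, 71, 121) 322 224 [540.1  47.3  84. ] diam 94.0
(281, 49, 80, 82) 321 89 [531.9 146.4  84. ] diam 56.2
(365, 0, 34, 168) 384 83 [573.7 153.8  84. ] diam 116.0
(292, 0, 58, 15) 320 0 [527.  200.7  84. ] diam 36.4
(247, 0, 33, 168) 262 83 [491.5 147.2  84. ] diam 114.6
```

View pics/w4.png

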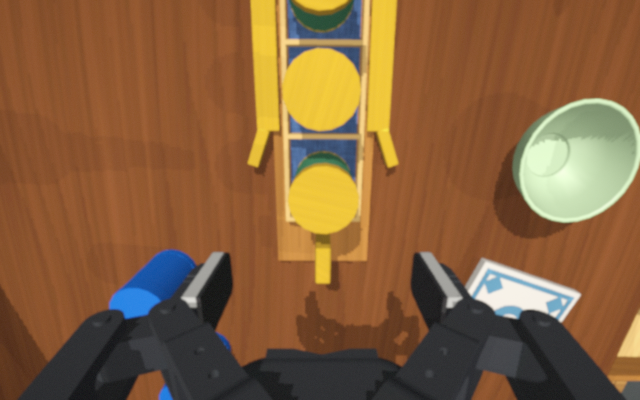

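The wrist view shows the tray between the lips, the three tins standing, the middle lid at (321,89) and the grip at (322,260). I'll move over the left tin and measure it.

step_arm(
  rows=[
    [[15,0,0],0],
    [[40,0,0],0],
    [[70,0,0],0],
    [[100,0,0],0],
    [[120,0,0],0],
    [[125,0,0],0],
    [[125,0,0],0],
    [[125,0,0],0],
  ],
)

```text
time: 12.05
tool_pos: [529.7, 186.1, 176.9]
tcp_rot: [-180.0, 0.0, 94.3]
ft_force: [-0.8, 0.6, -0.2]
finger_gap: 85.4
grip_force: 0.0
```

```bash
cat > look.py <<'E'
from h import *
from bench import r,snapshot,get_calibration
import sys
s=r.sense();print(s["time"],s["tool_pos"].round(1),s["tcp_rot"].round(1),s["ft_force"].round(1),s["finger_gap"])
W=get_calibration("wrist");im=snapshot("wrist");cv2.imwrite(sys.argv[1],im)
h=cv2.cvtColor(im,cv2.COLOR_BGR2HSV)
m=cv2.inRange(h,(18,150,110),(32,255,255))
for c in cv2.findContours(m,0,2)[0]:
    if cv2.contourArea(c)>300:
        (u,v),q=cv2.minEnclosingCircle(c);x,y,w,hh=cv2.boundingRect(c);p=plane(W,(u,v),84);e=plane(W,(u+q,v),84);print((x,y,w,hh),round(u),round(v),p.round(1),"diam",2*np.linalg.norm(e-p).round(1),"topface",plane(W,(x+w/2,y+hh-w/2),84).round(1))
E
python3 look.py pics/w5.png
```

```text
12.05 [529.7 186.1 176.9] [-180.     0.    94.3] [-0.8  0.6 -0.2] 85.39594483185762
(292, 298, 63, 57) 323 328 [539.4  70.8  84. ] diam 55.4 topface [539.4  75.8  84. ]
(286, 215, 69, 66) 321 249 [531.5 148.1  84. ] diam 55.4 topface [531.2 150.1  84. ]
(283, 117, 76, 75) 320 155 [525.4 223.1  84. ] diam 55.6 topface [526.  223.9  84. ]
(360, 87, 32, 192) 380 182 [571.8 206.1  84. ] diam 144.2 topface [577.2 138.6  84. ]
(254, 87, 31, 192) 266 182 [486.4 199.7  84. ] diam 142.4 topface [491.  131.6  84. ]
```

View pics/w5.png

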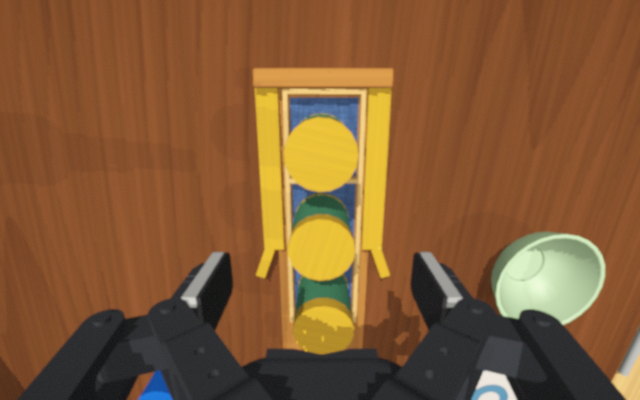

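The wrist view shows the tray front flush with the stop at row 88, with lids at (320,155), (321,249) and (323,328). Going for the left tin at (525.6, 223.5).

step_arm(
  rows=[
    [[12,0,0],0],
    [[30,-1,15],0],
    [[37,-1.3,45],0],
    [[37.6,-1.3,80],0],
    [[37.6,-1.3,110],0],
    [[37.6,-1.3,128],0],
    [[37.6,-1.3,134],0],
    [[37.6,-1.3,135],0],
    [[37.6,-1.3,135],0],
  ],
)

```text
time: 13.0
tool_pos: [526.5, 224.5, 43.5]
tcp_rot: [179.9, -0.0, 94.3]
ft_force: [0.2, -0.2, 0.0]
finger_gap: 85.5
grip_force: 0.0
```

step_arm(
  rows=[
    [[0,0,0],0],
    [[0,0,0],0],
    [[0,0,0],0],
    [[0,0,0],0],
    [[0,0,0],0],
    [[0,0,0],0],
  ],
  fingers=0,
  squeeze=40,
)

```text
time: 13.6
tool_pos: [526.6, 224.5, 43.7]
tcp_rot: [179.9, -0.0, 94.3]
ft_force: [-0.2, -0.3, 6.4]
finger_gap: 53.3
grip_force: 42.2
```

step_arm(
  rows=[
    [[0,0,-3],0],
    [[0,0,-10],0],
    [[0,0,-20],0],
    [[0,0,-30],0],
    [[0,0,-37],0],
    [[0,0,-40],0],
    [[0,0,-40],0],
    [[0,0,-40],0],
    [[0,0,-40],0],
    [[0,0,-40],0],
  ],
)

```text
time: 14.6
tool_pos: [525.2, 224.1, 81.8]
tcp_rot: [-179.9, 0.0, 94.3]
ft_force: [-0.1, -0.8, -1.7]
finger_gap: 53.3
grip_force: 42.1
```

step_arm(
  rows=[
    [[0,0,0],0],
    [[0,0,0],0],
    [[0,0,0],0],
    [[0,0,0],0],
    [[0,0,0],0],
  ],
)

```text
time: 15.1
tool_pos: [525.6, 224.2, 82.3]
tcp_rot: [180.0, 0.0, 94.3]
ft_force: [0.0, -0.6, -1.4]
finger_gap: 53.2
grip_force: 42.1
```

```bash
python3 - <<'E'
from bench import r,snapshot
s=r.sense();print(s["ft_force"],s["wrist_torque"],s["joint_efforts"]);snapshot("wrist");s=r.sense();print(s["ft_force"],s["joint_efforts"],s["finger_gap"])
E
```

```text
[ 0.03064942 -0.63882894 -1.43338807] [-0.02773385 -0.0327548   0.04248746] [-4.88726182e-04 -5.60664690e+01 -4.61637247e+01 -2.02066032e-03
  1.95339162e-03  1.38809617e-05]
[-0.06766504 -0.9761548  -1.63796683] [-6.89787303e-04 -5.60724485e+01 -4.61684597e+01 -1.95108441e-03
  1.69201037e-03  2.64394902e-05] 53.13037860623621
```

About 1.5 N: light. Setting it back, then the middle tin.

step_arm(
  rows=[
    [[0,0,5],0],
    [[0,0,14],0],
    [[0,0,24],0],
    [[0,0,32],0],
    [[0,0,37],0],
    [[0,0,39],0],
    [[0,0,40],0],
    [[0,0,40],0],
    [[0,0,40],0],
  ],
)

```text
time: 16.05
tool_pos: [525.6, 224.3, 43.6]
tcp_rot: [-180.0, 0.0, 94.3]
ft_force: [-6.7, -1.7, 15.1]
finger_gap: 53.0
grip_force: 43.1
```

step_arm(
  rows=[
    [[0,0,0],0],
    [[0,0,0],0],
    [[0,0,0],0],
    [[0,0,0],0],
    [[0,0,-10],0],
    [[0,0,-35],0],
    [[0,0,-75],0],
    [[-15,0,-110],0],
    [[-40,0,-135],0],
    [[-45,0,-135],0],
    [[-45,0,-135],0],
  ],
  fingers=1,
)

```text
time: 17.15
tool_pos: [529.7, 178.8, 178.6]
tcp_rot: [179.9, -0.0, 94.2]
ft_force: [0.2, 0.7, -1.5]
finger_gap: 85.6
grip_force: 0.0
```

```bash
python3 look.py pics/w6.png
```

```text
17.15 [529.7 178.8 178.6] [179.9  -0.   94.2] [ 0.2  0.7 -1.5] 85.55155408660268
(292, 290, 63, 65) 324 322 [539.5  69.1  84. ] diam 56.8 topface [539.7  67.3  84. ]
(286, 206, 69, 67) 321 240 [531.2 148.2  84. ] diam 55.6 topface [531.  149.1  84. ]
(282, 107, 77, 75) 320 145 [525.3 222.9  84. ] diam 55.6 topface [525.5 224.   84. ]
(360, 79, 32, 193) 379 175 [570.6 204.1  84. ] diam 145.4 topface [577.1 136.8  84. ]
(254, 79, 31, 193) 266 175 [486.4 197.9  84. ] diam 143.4 topface [490.9 130.   84. ]
```

step_arm(
  rows=[
    [[-10,0,0],0],
    [[-25,-0.5,15],0],
    [[-30,-0.5,45],0],
    [[-30,-0.5,80],0],
    [[-30,-0.5,110],0],
    [[-30,-0.5,128],0],
    [[-30,-0.5,134],0],
    [[-30,-0.5,135],0],
    [[-30,-0.5,135],0],
  ],
)

```text
time: 18.1
tool_pos: [531.0, 149.2, 42.6]
tcp_rot: [180.0, 0.0, 94.3]
ft_force: [0.5, -0.2, 0.8]
finger_gap: 85.3
grip_force: 0.0
```

step_arm(
  rows=[
    [[0,0,0],0],
    [[0,0,0],0],
    [[0,0,0],0],
    [[0,0,0],0],
    [[0,0,0],0],
    [[0,0,0],0],
  ],
  fingers=0,
  squeeze=40,
)

```text
time: 18.7
tool_pos: [531.8, 149.7, 43.7]
tcp_rot: [179.9, -0.0, 94.3]
ft_force: [-1.1, -0.2, 6.5]
finger_gap: 53.0
grip_force: 42.0
```

step_arm(
  rows=[
    [[0,0,-3],0],
    [[0,0,-10],0],
    [[0,0,-20],0],
    [[0,0,-30],0],
    [[0,0,-37],0],
    [[0,0,-40],0],
    [[0,0,-40],0],
    [[0,0,-40],0],
    [[0,0,-40],0],
    [[0,0,-40],0],
  ],
)

```text
time: 19.7
tool_pos: [530.4, 149.3, 81.8]
tcp_rot: [-179.9, 0.0, 94.3]
ft_force: [-0.1, 0.7, -0.8]
finger_gap: 53.2
grip_force: 42.2
```

step_arm(
  rows=[
    [[0,0,0],0],
    [[0,0,0],0],
    [[0,0,0],0],
    [[0,0,0],0],
    [[0,0,0],0],
  ],
)

```text
time: 20.2
tool_pos: [530.7, 149.4, 82.3]
tcp_rot: [180.0, -0.0, 94.3]
ft_force: [0.5, 0.1, -2.2]
finger_gap: 53.5
grip_force: 42.2
```

```bash
python3 - <<'E'
from bench import r,snapshot
for i in range(4): s=r.sense();print(s["ft_force"],s["joint_efforts"][1:3],s["finger_gap"]);snapshot("wrist")
E
```

```text
[ 0.5041448   0.11690325 -2.24741632] [-53.34438801 -46.11338139] 53.53407909291911
[ 0.07975926 -1.04493509 -1.93869003] [-53.34957361 -46.11835599] 53.56862187493584
[-0.81553416  0.82811751 -1.22542744] [-53.35513473 -46.12163544] 53.26299315617699
[ 0.92665489  0.55807349 -0.89522025] [-53.35878611 -46.12392068] 53.45462949276272
```

Also light (mean about 1.5 N). Setting it back, then the right tin.

step_arm(
  rows=[
    [[0,0,5],0],
    [[0,0,14],0],
    [[0,0,24],0],
    [[0,0,32],0],
    [[0,0,37],0],
    [[0,0,39],0],
    [[0,0,40],0],
    [[0,0,40],0],
    [[0,0,40],0],
  ],
)

```text
time: 21.3
tool_pos: [530.5, 149.4, 43.5]
tcp_rot: [-179.9, 0.0, 94.3]
ft_force: [-8.7, -1.3, 14.7]
finger_gap: 53.4
grip_force: 43.6
```

step_arm(
  rows=[
    [[0,0,0],0],
    [[0,0,0],0],
    [[0,0,0],0],
    [[0,0,0],0],
    [[0,0,-10],0],
    [[0,0,-35],0],
    [[0,0,-75],0],
    [[-15,0,-110],0],
    [[-40,0,-135],0],
    [[-45,0,-135],0],
    [[-45,0,-135],0],
  ],
  fingers=1,
)

```text
time: 22.4
tool_pos: [534.8, 103.9, 178.6]
tcp_rot: [179.9, -0.0, 94.2]
ft_force: [-0.3, -0.0, -1.4]
finger_gap: 85.4
grip_force: 0.0
```

```bash
python3 look.py pics/w7.png
```

```text
22.4 [534.8 103.9 178.6] [179.9  -0.   94.2] [-0.3 -0.  -1.4] 85.41097294751916
(291, 212, 67, 108) 323 265 [539.9  50.1  84. ] diam 88.4 topface [542.7  30.2  84. ]
(364, 0, 33, 207) 383 103 [571.9 180.7  84. ] diam 146.4 topface [578.4 117.2  84. ]
(279, 0, 84, 78) 320 33 [525.2 221.3  84. ] diam 57.8 topface [525.7 219.7  84. ]
(250, 0, 108, 207) 270 102 [493.5 175.   84. ] diam 145.2 topface [519.1 141.3  84. ]
```

```bash
python3 - <<'E'
from h import *
from bench import get_calibration
W=get_calibration("wrist")
im=cv2.imread("pics/w7.png");m=cv2.inRange(cv2.cvtColor(im,cv2.COLOR_BGR2HSV),(18,150,110),(32,255,255))
o=cv2.morphologyEx(m,cv2.MORPH_OPEN,cv2.getStructuringElement(2,(41,41)))
for c in cv2.findContours(o,0,2)[0]:
    (u,v),q=cv2.minEnclosingCircle(c);print(cv2.boundingRect(c),u,v,q,plane(W,(u,v),84).round(1))
E
```

```text
(292, 212, 66, 67) 324.0 245.21739196777344 34.0180549621582 [538.1  69.7  84. ]
(282, 109, 76, 75) 319.5 146.90908813476562 37.99153137207031 [528.9 147.4  84. ]
(279, 0, 84, 78) 320.5 33.24026107788086 43.78554153442383 [524.1 221.6  84. ]
```

step_arm(
  rows=[
    [[-10,1,0],0],
    [[-25,2,15],0],
    [[-34,2,45],0],
    [[-34,2,80],0],
    [[-34,2,110],0],
    [[-34,2,128],0],
    [[-34,2,134],0],
    [[-34,2,135],0],
    [[-34,2,135],0],
  ],
)

```text
time: 23.35
tool_pos: [539.0, 70.5, 42.6]
tcp_rot: [180.0, 0.0, 94.3]
ft_force: [0.5, 0.1, -0.5]
finger_gap: 85.2
grip_force: 0.0
```

step_arm(
  rows=[
    [[0,0,0],0],
    [[0,0,0],0],
    [[0,0,0],0],
    [[0,0,0],0],
    [[0,0,0],0],
    [[0,0,0],0],
  ],
  fingers=0,
  squeeze=50,
)

```text
time: 23.95
tool_pos: [539.8, 70.9, 43.7]
tcp_rot: [179.9, 0.0, 94.3]
ft_force: [-0.3, 0.2, 5.8]
finger_gap: 53.2
grip_force: 52.3
```

step_arm(
  rows=[
    [[0,0,-3],0],
    [[0,0,-10],0],
    [[0,0,-20],0],
    [[0,0,-30],0],
    [[0,0,-37],0],
    [[0,0,-40],0],
    [[0,0,-40],0],
    [[0,0,-40],0],
    [[0,0,-40],0],
    [[0,0,-40],0],
  ],
)

```text
time: 24.95
tool_pos: [538.2, 70.8, 81.7]
tcp_rot: [-179.9, -0.0, 94.3]
ft_force: [0.0, -0.2, -3.2]
finger_gap: 52.8
grip_force: 53.0
```

```bash
python3 - <<'E'
from bench import r,snapshot
for i in range(4): s=r.sense();print(s["ft_force"],s["wrist_torque"],s["finger_gap"]);snapshot("wrist")
E
```

```text
[ 0.03175669 -0.21242475 -3.1930197 ] [ 0.00612573  0.04460978 -0.00136744] 52.78473420420293
[-0.19173456 -1.58751893 -2.76121746] [ 0.04042021  0.00696694 -0.01288872] 52.778306124696925
[-0.00749139  0.16021618 -3.6140158 ] [ 0.02253374 -0.00213381  0.00242058] 53.05050963036936
[ 0.27663342  0.19260623 -2.68792629] [ 0.02179661 -0.00913662 -0.05109871] 53.37262252732733
```

The right tin is the heavy one (about 3.1 N). Raising it well clear.

step_arm(
  rows=[
    [[0,0,-4],0],
    [[0,0,-15],0],
    [[0,0,-32],0],
    [[0,0,-52],0],
    [[0,0,-72],0],
    [[0,0,-90],0],
    [[0,0,-103],0],
    [[0,0,-109],0],
    [[0,0,-110],0],
    [[0,0,-110],0],
    [[0,0,-110],0],
    [[0,0,-110],0],
  ],
)

```text
time: 26.35
tool_pos: [538.1, 70.8, 191.2]
tcp_rot: [-179.9, -0.0, 94.3]
ft_force: [-0.9, 0.6, -4.7]
finger_gap: 53.0
grip_force: 53.1
```

step_arm(
  rows=[
    [[0,0,0],0],
    [[0,0,0],0],
    [[0,0,0],0],
    [[0,0,0],0],
    [[0,0,0],0],
  ],
)

```text
time: 26.85
tool_pos: [538.7, 70.8, 192.3]
tcp_rot: [180.0, 0.0, 94.3]
ft_force: [-0.2, -0.5, -2.8]
finger_gap: 53.1
grip_force: 53.1
```

```bash
python3 - <<'E'
from h import *
from bench import r,snapshot,get_calibration
f=[]
for i in range(6): f.append(r.sense()["ft_force"][2]);im=snapshot("side")
print(np.mean(f));D=get_calibration("side");s=r.sense();print(s["tool_pos"],s["finger_gap"],s["grip_force"])
m=cv2.inRange(cv2.cvtColor(im,cv2.COLOR_BGR2HSV),(14,120,110),(28,255,255))
N,_,st,ce=cv2.connectedComponentsWithStats(m)
for i in range(1,N):
    if st[i,4]>60 and 200<ce[i][0]<420: print(st[i],ce[i].round(1))
for n,p in(("left lid",(525.5,224,80)),("mid lid",(531,149,80)),("held lid",(539,71,190)),("grip",(545,-1,50))):print(n,proj(D,p).round(1))
E
```

```text
-3.4528263346083357
[538.63807994  70.82305036 192.31109749] 53.07535346111575 53.13015639781952
[291 126  27  19 419] [303.9 135. ]
[283 154  10  15 104] [287.4 161.4]
[287 170  52  49 771] [313.  188.5]
[270 174  18  53 449] [277.8 197.5]
[297 218  27  32 285] [313.4 233.7]
left lid [293.9 159.6]
mid lid [299.1 176.1]
held lid [304.4 150.3]
grip [313.6 227.6]
```

```bash
python3 -c "
from bench import r
print(r.hand_in())"
```

```text
the job is handed in; nothing more can be done
None
```

The job is handed in: the tray is home against the end stop, the left and middle tins (about 1.5 N each) are back upright in their bays, and the heaviest, the right one (about 3.4 N), is held still with its bottom about 155 mm above the table; the final check was by numbers only, and I was not told the verdict.

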